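Shim the short foot of a balance stand

TASK

The black stand under the laboratory balance rocks because its front right foot has lost its pad. Take the two aluminium levelling plates from their holder and slide them one by one, flat and one on top of the other, under that foot until the middle part of each plate is under it; then press down firmly on the stand's top above that foot to check that it no longer rocks, and let go. Leave the other things on the bench where they are.

Things in the scene. Friction and masses are not known exactly. Their poses are not given: they have to be found in the camera images.
- stand_base: where the black balance stand stands (fixed): origin on the bench under its middle; -x points out of its front (to the robot at yaw 0), y to its left, z up. Four round feet, 32 mm diameter, at x = +-85, y = +-100 mm, 40 mm in from the deck's edges. Three reach the bench; the front right one (-85, -100) is a bare stub ending 18 mm above it, its lower rim chamfered 5 mm
- deck (a point): middle of the deck's top: black plastic board 250 (stand x) by 280 (y) mm, underside 30 mm and top 48 mm above the bench when level. A white balance, 120 x 170 mm, up to 105 mm above the bench, sits on its middle and rear (x from -5 to 118 mm) as part of it; the front strip of the deck is free. A flat steel screw cap, 22 mm, marks each foot on top
- stand (a joint): rocking of the stand about the line through its front left and rear right feet, rad: 0 = level on its three good feet (it returns there by its weight); grows as the front right corner goes down, at most 0.139, when the short foot meets the bench. About 4 N down on that corner rocks it. With one plate under the short foot it can rock by 0.077, with two by about 0.016.
- foot (a point): centre of the underside of the short front right foot, 18 mm above the bench when level; moves with the stand
- press (a point): point on the deck's top straight above the short foot, 48 mm above the bench when level; nothing stands within 70 mm of it
- plate_a: aluminium levelling plate, 150 (x) x 50 (y) x 8 (z) mm, 160 g; origin at the centre of its underside. At the start it lies in the holder's bay on the holder's +y side, its underside 12 mm above the bench. Either plate may be slid in first
- plate_b: the other plate, the same in every way; at the start in the bay on the holder's -y side
- holder: grey plastic plate holder, fixed, left or right on the bench, 164 (x) x 190 (y) mm, origin at the centre of its underside. Two bays along x, at y = +-50 mm. Walls 24 mm high, 2 mm from the plates, enclose the last 38 mm of both plate ends, so a plate is gripped at its middle 74 mm, across its width, and lifted straight up; there the holder's floor is 6 mm above the bench
- vial_tray: bystander, fixed: white tray of small vials, 150 x 170 mm, 38 mm high, on the side of the bench opposite the holder; origin at the centre of its underside
- solvent_bottle: bystander: amber bottle, 68 mm diameter, 150 mm high; origin under its centre
- jar: bystander: clear jar with white lid, 72 mm diameter, 90 mm high; origin under its centre
- screwdriver: bystander: screwdriver lying near the robot; origin under its middle
- mouse: bystander: black computer mouse, 100 x 60 x 32 mm; origin under its centre
- note_tray: bystander: white tray of yellow notes, 100 x 100 x 22 mm; origin under its centre

How it is judged:
By the outcome, as a careful person would: the job done as asked, in the order asked, and still so for the second after the job is handed in, with the robot touching nothing.
It also fails if it takes over 72 s, if anything falls off the work surface, if the arm or the gripper's body presses on something with over 40 N, if the wrist force passes 120 N, or if a joint passes its speed limit or range.

ROBOT

A 6-joint arm with a two-finger parallel gripper is mounted at the origin on the work surface. World frame = base frame: x ahead of the robot, y to its left, z up, the work surface at z = 0. Lengths are in m, angles in degrees, forces in N, time in s.
With the tool pointing down it reaches from about 0.375 to 0.9 m from the base axis. Payload 3.1 kg.
Tool frame: the origin (TCP) lies at the very end of the fingers, on their centre line; the grasp point (between the pads) lies 19 mm behind it; z points along the fingers, y is the line along which they close (so a half turn about z gives the same grasp; the last joint's range is limited). The gripper opens to 87 mm and grips with 3 to 60 N. Pads are 19 mm wide; open, the fingers measure 117 mm over their backs; the gripper's body (75 mm by 190 mm) begins 51 mm behind the grasp point.
Start: joints at [63.111, 30.224, 82.088, -0, 67.689, -10.227], TCP at [0.179, 0.599, 0.223] pointing down, gripper open.
Joint ranges: [-176.69, 176.69], [-43.24, 126.21], [12.49, 139.97], [-82, 262], [0, 151.66], [-163.58, 163.58]. Speed limits (degrees/s): [159.86, 159.86, 180, 180, 180, 180].

INTERFACE

Orientations are given as a 3x3 rotation matrix whose columns are the frame's x, y, z axes.
In Python, from rig import bot gives the robot as it stands.
- The arm moves only by the tool move_arm, never from a script. Its argument "increments" is a list of rows, each an object with "xyz": the shift along the tool's x, y, z in mm, a list of three; "roll": the turn about the tool's z in rad; "grip": the opening in per cent of the stroke, from 0 (shut) to 100 (fully open). A call has 1 to 5 rows; each row shifts and turns the commanded pose from where the row before left it, along the tool's axes as they then stand; what a row does not reach is not made up. A row lasts 1/12 s, in which the tool goes at most 41.7 mm and 7.16 degrees, less where a joint would pass 70% of its speed; a pose out of reach is approached as far as the arm can. A call is refused whole if a number of a shift passes 41.7 or a number of a turn 0.125, either way. A call with a gripper value outside its range is refused whole. The fingers move at their own pace and stop on an object; the grip force is fixed at half the most. Time passes only in rows, so rows that do not move let the fingers close. It gives the time, the measured TCP pose, the force, the opening and the grip force at its end, in the units of the state.
- bot.read_state(): the state, without advancing time (a new reading comes with each control period).
- bot.capture(name): name is "scene" or "side" or "wrist"; returns (picture, depth): 384x512x3 uint8, red, green, blue; 384x512 float32, m along the optical axis (not along the pixel's ray), 0 where there is no reading.
- bot.camera_model(name): a dict with "intrinsics" (3x3 intrinsics, pixels), "rvec" (rotation vector, rad) and "tvec" (3), from world to camera coordinates, as OpenCV has them; the wrist camera has in their place "tool_from_camera" (4x4, takes a point from camera to tool coordinates, whose origin is the TCP and whose axes are the flange's). Camera axes: x right, y down, z forward; pixel columns grow to the right and rows downward; lengths in m; the calibration is good to about 2 mm. A picture is of the moment at which its call begins: read the wrist's pose just before it. camera_model takes no time and is no camera call.
- bot.hand_in(): hands the job in; it is judged then, once.
Trained networks look in the newest picture that a camera, given by its name, has taken for a name from the list of things; names that differ only in an ending like _2 or _b are one class to them, and where a whole thing is asked for, a point or a joint stands for the part that bears it (a point fixed in the world has none). Each returns a list of dicts, best first, with "conf" (0 to 1); they miss things now and then, are a little off and sometimes report something else, mostly with a low value. They report only what shows in the picture. A call takes as long as a camera call.
- bot.spot_in(label, camera): "at" ([x, y, z] in m, in the coordinates of the camera as it stood for that picture, good to about 4 mm: the middle of the surface that is visible of it).
- bot.trace(label, camera): "mask" (384x512 bool, what is visible of it).
The state is a dict: "time_s": time; "joint_positions": joint angles; "qvel": joint speeds; "tau": joint torques, N m; "position": TCP position; "tcp_rot": TCP orientation; "force": force on the tool from outside, world axes, zero at the start; "moment": the same for the moment, N m; "opening": opening from 0.0 (shut) to 1.0 (fully open); "grasp_force": force on a finger pad.
Only numpy, scipy, OpenCV 4.12 (cv2) and the standard library are available. Lean on these libraries where they do the work, as an engineer would, in place of code of your own. Each camera call takes 0.05 s, during which the arm holds its last target. There are 200 camera calls.

## Working session

There is one attempt and no reset: what is moved stays moved. The work goes in short steps, Python scripts to look and compute and a tool call to move; the robot and the scene stay as the last step left them, time stands still between calls to the robot, and variables do not carry over. Pictures are saved under pics/ and viewed, at most 10 in all, crops included, and the job is handed in when it is done.

Besides the shell and the picture viewer there is one more tool, called by a JSON object that holds its "fn" and its "kwargs". move_arm: Moves the arm, as the interface text tells. Its arguments: {"type":"object","properties":{"increments":{"type":"array"}},"required":["increments"]}

```bash
ls; mkdir -p pics
cat > h.py <<'E'
from rig import bot
import numpy as np, cv2
def cam(name):
    m=bot.camera_model(name); K=np.array(m["intrinsics"])
    if "rvec" in m:
        R=cv2.Rodrigues(np.array(m["rvec"],float))[0]; t=np.array(m["tvec"],float).ravel()
        return K,R.T,-R.T@t
    s=bot.read_state(); T=np.array(m["tool_from_camera"]); Rt=np.array(s["tcp_rot"])
    return K,Rt@T[:3,:3],Rt@T[:3,3]+np.array(s["position"])
def cloud(name,d,c):
    K,R,o=c; v,u=np.mgrid[:d.shape[0],:d.shape[1]]
    p=np.stack([(u-K[0,2])/K[0,0]*d,(v-K[1,2])/K[1,1]*d,d],-1)
    return p@R.T+o
E
cat > m1.py <<'E'
from h import *
print(bot.read_state())
ims=[]
for n in ("scene","side"):
    c=cam(n); im,d=bot.capture(n); P=cloud(n,d,c); np.savez(n+'.npz',im=im,d=d,P=P)
    ims.append(im[...,::-1])
    for l in ("plate_a","holder","deck","vial_tray","solvent_bottle","jar","screwdriver","mouse","note_tray"):
        for r in bot.trace(l,n)[:2]:
            k=r["mask"]&(d>0); 
            if k.sum()<20: continue
            q=P[k]; z=np.percentile(q[:,2],[5,50,95])
            rect=cv2.minAreaRect((q[:,:2]*1000).astype(np.float32))
            v,u=np.nonzero(k); print(n,l,round(r["conf"],2),k.sum(),'px',int(u.mean()),int(v.mean()),'med',np.median(q,0).round(3),'z',z.round(3),'rect',[np.round(x,0) for x in rect])
cv2.imwrite('pics/a.png',cv2.resize(np.hstack(ims),(800,300)))
cv2.imwrite('pics/scene.png',cv2.resize(ims[0],(800,600)))
E
python3 m1.py
```

```text
pics
{'time_s': 0.0, 'joint_positions': array([ 6.31106847e+01,  3.02791631e+01,  8.21551041e+01, -4.16136651e-04,
        6.76880909e+01, -1.02283918e+01]), 'qvel': array([ 0.02170798,  0.06717256, -0.04431038,  0.03035922, -0.00717132,
        0.03847639]), 'tau': array([-1.12103808e-03, -4.40051258e+01, -1.76586288e+01,  6.31954707e-02,
        5.82730584e-02, -1.60186328e-04]), 'position': array([0.17884833, 0.59811726, 0.22157663]), 'tcp_rot': array([[-9.58018870e-01,  2.86703547e-01, -9.59848262e-04],
       [ 2.86704912e-01,  9.58017043e-01, -1.90769567e-03],
       [ 3.72607877e-04, -2.10280166e-03, -9.99997720e-01]]), 'force': array([ 0.03378926, -0.77722789,  0.66447004]), 'moment': array([-0.01063481, -0.04338833,  0.03345901]), 'grasp_force': 0.0, 'opening': 1.0012896704121224}
scene plate_a 0.84 916 px 124 260 med [ 0.503 -0.383  0.022] z [0.019 0.022 0.024] rect [array([ 498., -382.]), array([ 50., 150.]), np.float64(88.0)]
scene plate_a 0.58 816 px 157 242 med [ 0.509 -0.284  0.022] z [0.019 0.022 0.024] rect [array([ 504., -285.]), array([ 53., 153.]), np.float64(89.0
[... 2444 characters left out ...]
 [ 0.736 -0.308  0.089] z [0.009 0.089 0.149] rect [array([ 777., -246.]), array([175.,  77.]), np.float64(57.0)]
side jar 0.91 543 px 269 112 med [0.7   0.36  0.059] z [0.009 0.059 0.091] rect [array([691., 427.]), array([ 67., 169.]), np.float64(15.0)]
side screwdriver 0.67 301 px 168 175 med [0.332 0.13  0.02 ] z [0.003 0.02  0.027] rect [array([346., 152.]), array([150.,  57.]), np.float64(16.0)]
side mouse 0.8 1065 px 183 272 med [ 0.362 -0.239  0.027] z [0.006 0.027 0.034] rect [array([ 359., -221.]), array([ 75., 111.]), np.float64(60.0)]
side mouse 0.64 1713 px 253 321 med [ 0.496 -0.386  0.02 ] z [0.017 0.02  0.022] rect [array([ 498., -381.]), array([ 64., 150.]), np.float64(89.0)]
```

```bash
cat > m2.py <<'E'
from h import *
from scipy.optimize import minimize
for n in ("scene","side"):
    f=np.load(n+'.npz'); P=f['P']; d=f['d']
    x,y,z=P[...,0],P[...,1],P[...,2]
    k=((z>.040)&(z<.057)&(x>.55)&(x<.95)&(y>-.15)&(y<.3)&(d>0)).astype(np.uint8)
    k=cv2.morphologyEx(k,cv2.MORPH_OPEN,np.ones((3,3)))
    _,L,S,_=cv2.connectedComponentsWithStats(k); i=1+np.argmax(S[1:,4]); q=P[L==i]; 
    print(n,len(q),q.min(0).round(3),q.max(0).round(3), 'zmed',np.median(q[:,2]))
    A=np.c_[q[:,:2],np.ones(len(q))]; print(' plane',np.linalg.lstsq(A,q[:,2],rcond=None)[0].round(4))
    h=cv2.convexHull((q[:,:2]*1000).astype(np.float32)); h=cv2.approxPolyDP(h,4,True)[:,0]; print(h.round(0).tolist())
    # front edge: min x per y bin; right/left edges: min/max y per x bin
    yb=np.arange(q[:,1].min()+.03,q[:,1].max()-.03,.008); e=[(b,np.percentile(q[abs(q[:,1]-b)<.004,0],1)) for b in yb if (abs(q[:,1]-b)<.004).sum()>5]
    e=np.array(e); l=cv2.fitLine(e[:,::-1].astype(np.float32),cv2.DIST_HUBER,0,.001,.001).ravel(); print(' front edge dir',l[:2],'pt',l[2:], 'ang',np.degrees(np.arctan2(-l[0]*np.sign(l[1]),abs(l[1]))))
    for s in (0,1):
        xb=np.arange(q[:,0].min()+.02,q[:,0].min()+.22,.008); e=[]
        for b in xb:
            m=abs(q[:,0]-b)<.004
            if m.sum()>5: e.append((b,np.percentile(q[m,1],1 if s==0 else 99)))
        e=np.array(e,np.float32); l=cv2.fitLine(e,cv2.DIST_HUBER,0,.001,.001).ravel(); print(' side',s,l.round(3),'ang',np.degrees(np.arctan2(l[1],l[0])))
    im=f['im']; np.save(n+'im.npy',im)
E
python3 m2.py
```

```text
scene 4797 [ 0.61  -0.048  0.04 ] [0.883 0.253 0.057] zmed 0.04941937528065021
 plane [-0.0034  0.0017  0.0517]
[[883.0, 227.0], [643.0, 252.0], [632.0, 225.0], [610.0, -21.0], [856.0, -47.0]]
 front edge dir [0.09529635 0.99544895] pt [0.6220773  0.07630222] ang -5.468376
 side 0 [ 0.995 -0.102  0.751 -0.038] ang -5.8761554
 side 1 [ 0.997 -0.08   0.751  0.241] ang -4.613324
side 3138 [ 0.61 -0.05  0.04] [0.862 0.25  0.057] zmed 0.048163243805270484
 plane [0.002  0.0024 0.0465]
[[855.0, -49.0], [862.0, 9.0], [770.0, 238.0], [639.0, 249.0], [611.0, -26.0]]
 front edge dir [0.09536137 0.99544275] pt [0.61848634 0.0547229 ] ang -5.472119
 side 0 [ 0.995 -0.096  0.722 -0.038] ang -5.492729
 side 1 [ 0.448 -0.894  0.753  0.124] ang -63.39102
```

View pics/scene.png

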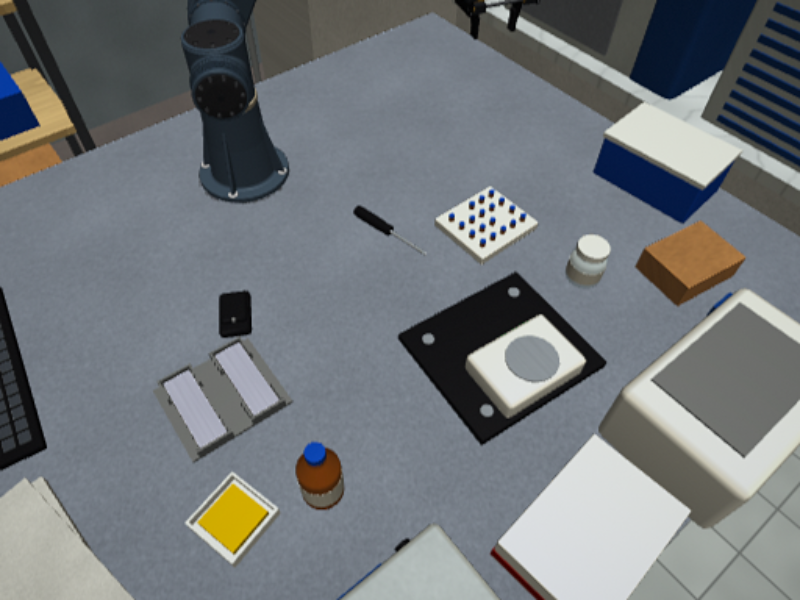

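View pics/a.png

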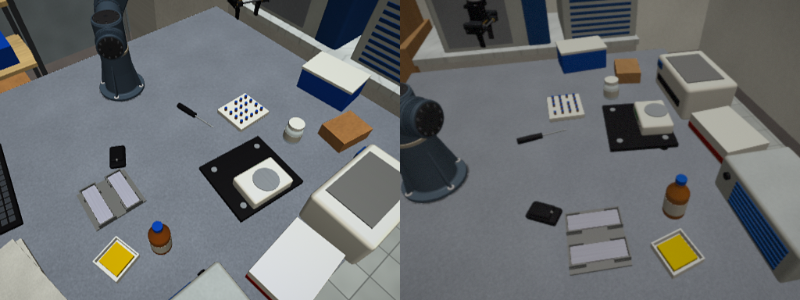

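The scene picture shows the holder with its two plates at about px (225, 395). The stand's front right cap is at about (428, 339) and its front left cap at (514, 293). I estimate the stand's yaw at -5.5° and the foot at (0.655, 0.010). I'll move over the front of the stand to refine this with the wrist camera.

{"fn": "move_arm", "kwargs": {"increments": [{"xyz": [0, 0, 0], "roll": -0.098, "grip": 100}, {"xyz": [0, 0, 0], "roll": -0.098, "grip": 100}, {"xyz": [-25, -30, 0], "roll": 0, "grip": 80}, {"xyz": [-25, -30, 0], "roll": 0, "grip": 80}, {"xyz": [-25, -30, 0], "roll": 0, "grip": 80}]}}

```text
time_s: 1.42
position: [0.2455, 0.5013, 0.2224]
tcp_rot: [[-0.996, 0.092, 0.0], [0.092, 0.996, 0.0], [-0.0, 0.0, -1.0]]
force: [1.3, -1.4, -0.2]
opening: 0.861
grasp_force: 0.0
```

{"fn": "move_arm", "kwargs": {"increments": [{"xyz": [-25, -30, 0], "roll": 0, "grip": 80}, {"xyz": [-25, -30, 0], "roll": 0, "grip": 80}, {"xyz": [-25, -30, 0], "roll": 0, "grip": 80}, {"xyz": [-25, -30, 0], "roll": 0, "grip": 80}, {"xyz": [-25, -30, 0], "roll": 0, "grip": 80}]}}

```text
time_s: 1.83
position: [0.3564, 0.3394, 0.2228]
tcp_rot: [[-0.996, 0.094, 0.001], [0.094, 0.996, 0.0], [-0.001, 0.0, -1.0]]
force: [0.6, -0.3, -0.4]
opening: 0.797
grasp_force: 0.0
```

{"fn": "move_arm", "kwargs": {"increments": [{"xyz": [-25, -30, 0], "roll": 0, "grip": 80}, {"xyz": [-25, -30, 0], "roll": 0, "grip": 80}, {"xyz": [-25, -30, 0], "roll": 0, "grip": 80}, {"xyz": [-25, -30, 0], "roll": 0, "grip": 80}, {"xyz": [-25, -30, 0], "roll": 0, "grip": 80}]}}

```text
time_s: 2.25
position: [0.4667, 0.178, 0.2229]
tcp_rot: [[-0.995, 0.095, 0.001], [0.095, 0.995, 0.0], [-0.001, 0.0, -1.0]]
force: [0.6, 0.2, 0.1]
opening: 0.798
grasp_force: 0.0
```

{"fn": "move_arm", "kwargs": {"increments": [{"xyz": [-20, -30, 0], "roll": 0, "grip": 80}, {"xyz": [-10, -30, 0], "roll": 0, "grip": 80}, {"xyz": [0, 0, 0], "roll": 0, "grip": 80}, {"xyz": [0, 0, 0], "roll": 0, "grip": 80}]}}

```text
time_s: 2.58
position: [0.4906, 0.1157, 0.2225]
tcp_rot: [[-0.995, 0.099, -0.0], [0.099, 0.995, 0.0], [0.0, 0.0, -1.0]]
force: [0.8, -0.3, 0.6]
opening: 0.8
grasp_force: 0.0
```

```bash
cat > w.py <<'E'
from h import *
import sys
print(np.array(bot.camera_model("wrist")["tool_from_camera"]).round(3).tolist())
c=cam("wrist"); im,d=bot.capture("wrist"); P=cloud("wrist",d,c); np.savez('w.npz',im=im,d=d,P=P,R=c[1],o=c[2],K=c[0])
cv2.imwrite('pics/%s.png'%sys.argv[1],im[...,::-1])
v,u=np.mgrid[0:384:95,0:512:127]
print(P[::95,::127].round(3).tolist())
E
python3 w.py w1
```

```text
[[-0.0, -0.97, -0.245, 0.066], [1.0, -0.0, 0.0, -0.001], [-0.0, -0.245, 0.97, -0.163], [0.0, 0.0, 0.0, 1.0]]
[[[0.257, -0.174, 0.001], [0.272, -0.022, 0.001], [0.297, 0.131, 0.027], [0.303, 0.284, 0.002], [0.317, 0.438, 0.0]], [[0.366, -0.197, 0.015], [0.38, -0.045, 0.0], [0.396, 0.12, 0.001], [0.413, 0.276, 0.022], [0.429, 0.45, 0.001]], [[0.487, -0.246, 0.006], [0.506, -0.072, 0.001], [0.524, 0.107, 0.0], [0.535, 0.277, 0.023], [0.56, 0.467, -0.0]], [[0.467, 0.038, 0.309], [0.47, 0.078, 0.31], [0.468, 0.116, 0.32], [0.471, 0.15, 0.32], [0.475, 0.185, 0.318]], [[0.425, 0.121, 0.385], [0.425, 0.121, 0.385], [0.425, 0.121, 0.385], [0.511, 0.153, 0.313], [0.497, 0.179, 0.327]]]
```

View pics/w1.png

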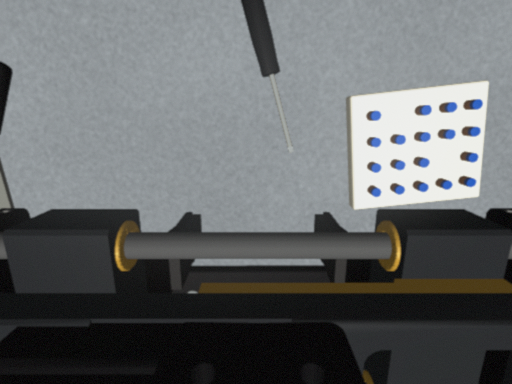

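The wrist view faces the robot, showing the screwdriver and the vial tray at px (418, 145). I'll make a half turn so the camera looks ahead towards the stand.

{"fn": "move_arm", "kwargs": {"increments": [{"xyz": [0, 0, 0], "roll": 0.125, "grip": 80}, {"xyz": [0, 0, 0], "roll": 0.125, "grip": 80}, {"xyz": [0, 0, 0], "roll": 0.125, "grip": 80}, {"xyz": [0, 0, 0], "roll": 0.125, "grip": 80}, {"xyz": [0, 0, 0], "roll": 0.125, "grip": 80}]}}

```text
time_s: 3.05
position: [0.489, 0.119, 0.2226]
tcp_rot: [[-0.75, 0.662, -0.0], [0.662, 0.75, 0.0], [0.001, 0.0, -1.0]]
force: [0.6, 0.4, 0.2]
opening: 0.801
grasp_force: 0.0
```

{"fn": "move_arm", "kwargs": {"increments": [{"xyz": [0, 0, 0], "roll": 0.125, "grip": 80}, {"xyz": [0, 0, 0], "roll": 0.125, "grip": 80}, {"xyz": [0, 0, 0], "roll": 0.125, "grip": 80}, {"xyz": [0, 0, 0], "roll": 0.125, "grip": 80}, {"xyz": [0, 0, 0], "roll": 0.125, "grip": 80}]}}

```text
time_s: 3.47
position: [0.489, 0.1191, 0.2226]
tcp_rot: [[-0.221, 0.975, -0.0], [0.975, 0.221, 0.0], [0.001, -0.0, -1.0]]
force: [0.4, 0.3, -0.3]
opening: 0.8
grasp_force: 0.0
```

{"fn": "move_arm", "kwargs": {"increments": [{"xyz": [0, 0, 0], "roll": 0.125, "grip": 80}, {"xyz": [0, 0, 0], "roll": 0.125, "grip": 80}, {"xyz": [0, 0, 0], "roll": 0.125, "grip": 80}, {"xyz": [0, 0, 0], "roll": 0.125, "grip": 80}, {"xyz": [0, 0, 0], "roll": 0.125, "grip": 80}]}}

```text
time_s: 3.88
position: [0.489, 0.119, 0.2226]
tcp_rot: [[0.392, 0.92, -0.0], [0.92, -0.392, 0.0], [0.0, -0.001, -1.0]]
force: [-0.1, 0.9, 0.4]
opening: 0.8
grasp_force: 0.0
```

{"fn": "move_arm", "kwargs": {"increments": [{"xyz": [0, 0, 0], "roll": 0.125, "grip": 80}, {"xyz": [0, 0, 0], "roll": 0.125, "grip": 80}, {"xyz": [0, 0, 0], "roll": 0.125, "grip": 80}, {"xyz": [0, 0, 0], "roll": 0.125, "grip": 80}, {"xyz": [0, 0, 0], "roll": 0.125, "grip": 80}]}}

```text
time_s: 4.3
position: [0.489, 0.119, 0.2226]
tcp_rot: [[0.856, 0.517, -0.0], [0.517, -0.856, 0.0], [-0.0, -0.001, -1.0]]
force: [0.7, -0.6, -0.1]
opening: 0.796
grasp_force: 0.0
```

{"fn": "move_arm", "kwargs": {"increments": [{"xyz": [0, 0, 0], "roll": 0.125, "grip": 80}, {"xyz": [0, 0, 0], "roll": 0.125, "grip": 80}, {"xyz": [0, 0, 0], "roll": 0.125, "grip": 80}, {"xyz": [0, 0, 0], "roll": 0.125, "grip": 80}, {"xyz": [0, 0, 0], "roll": 0.125, "grip": 80}]}}

```text
time_s: 4.72
position: [0.489, 0.1191, 0.2226]
tcp_rot: [[0.997, -0.082, -0.0], [-0.082, -0.997, 0.0], [-0.0, -0.0, -1.0]]
force: [-0.1, 0.8, -0.3]
opening: 0.8
grasp_force: 0.0
```

{"fn": "move_arm", "kwargs": {"increments": [{"xyz": [0, -30, 0], "roll": 0, "grip": 80}, {"xyz": [0, -30, 0], "roll": 0, "grip": 80}, {"xyz": [0, 0, 0], "roll": 0, "grip": 80}, {"xyz": [0, 0, 0], "roll": 0, "grip": 80}]}}

```text
time_s: 5.05
position: [0.4935, 0.1796, 0.2225]
tcp_rot: [[0.997, -0.073, -0.0], [-0.073, -0.997, 0.0], [-0.0, -0.0, -1.0]]
force: [-0.8, -0.0, -0.3]
opening: 0.801
grasp_force: 0.0
```

```bash
python3 w.py w2
```

```text
[[-0.0, -0.97, -0.245, 0.068], [1.0, 0.0, -0.0, 0.001], [0.0, -0.245, 0.97, -0.163], [0.0, 0.0, 0.0, 1.0]]
[[[0.721, 0.474, 0.002], [0.71, 0.321, 0.001], [0.682, 0.169, 0.048], [0.672, 0.035, 0.049], [0.677, -0.139, -0.0]], [[0.614, 0.507, 0.001], [0.602, 0.342, 0.001], [0.59, 0.176, -0.0], [0.578, 0.011, 0.001], [0.565, -0.153, 0.002]], [[0.488, 0.546, 0.0], [0.48, 0.355, 0.023], [0.462, 0.186, 0.001], [0.449, 0.006, 0.0], [0.435, -0.174, -0.0]], [[0.517, 0.256, 0.31], [0.514, 0.217, 0.31], [0.519, 0.178, 0.32], [0.516, 0.145, 0.32], [0.514, 0.112, 0.321]], [[0.519, 0.223, 0.345], [0.561, 0.174, 0.385], [0.561, 0.174, 0.385], [0.476, 0.14, 0.313], [0.49, 0.114, 0.327]]]
```

View pics/w2.png

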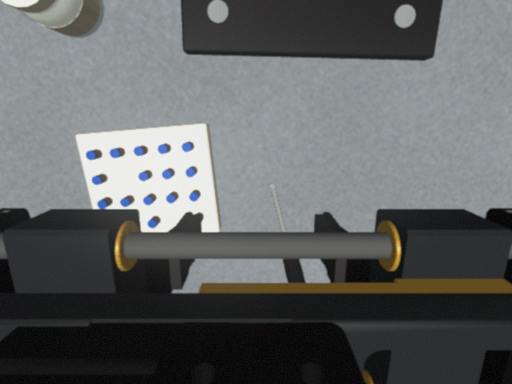

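The wrist view shows the front right cap at px (404, 16), the front left cap at (217, 11), and the deck's front edge between them.

Run:
```python
import numpy as np,cv2
f=np.load('w.npz'); im=f['im'];K,R,o=f['K'],f['R'],f['o']; P=f['P']
g=im.min(2); res=[]
for (u,v) in ((404,16),(217,11)):
    m=np.zeros(g.shape,bool); m[max(0,v-20):v+20,u-20:u+20]=1
    k=m&(g>100)&(P[...,2]>.03); vv,uu=np.nonzero(k); cu,cv=uu.mean(),vv.mean()
    r=R@np.linalg.inv(K)@np.array([cu,cv,1]); p=o+r*(.0485-o[2])/r[2]; res.append(p); print(cu,cv,k.sum(),vv.min(),p.round(4),P[k].mean(0).round(4))
d=res[1]-res[0]; print(np.linalg.norm(d), 'yaw',np.degrees(np.arctan2(-d[0],d[1])))
```

```text
404.58505154639175 15.662371134020619 388 4 [0.655  0.0088 0.0485] [0.6536 0.0111 0.0533]
217.27480916030535 10.86259541984733 393 0 [0.6743 0.2087 0.0485] [0.6729 0.2083 0.0525]
0.20084126469420635 yaw -5.500502823189901
```

{"fn": "move_arm", "kwargs": {"increments": [{"xyz": [1, 40, 0], "roll": -0.028, "grip": 80}, {"xyz": [0, 40, 0], "roll": 0, "grip": 80}, {"xyz": [0, 40, 0], "roll": 0, "grip": 80}, {"xyz": [0, 40, 0], "roll": 0, "grip": 80}, {"xyz": [0, 40, 0], "roll": 0, "grip": 80}]}}

```text
time_s: 5.52
position: [0.4834, -0.0245, 0.2227]
tcp_rot: [[0.999, -0.05, -0.0], [-0.05, -0.999, -0.0], [-0.0, 0.0, -1.0]]
force: [0.3, 0.1, -0.3]
opening: 0.797
grasp_force: 0.0
```

{"fn": "move_arm", "kwargs": {"increments": [{"xyz": [0, 40, 0], "roll": 0, "grip": 80}, {"xyz": [0, 40, 0], "roll": 0, "grip": 80}, {"xyz": [0, 40, 0], "roll": 0, "grip": 80}, {"xyz": [0, 40, 0], "roll": 0, "grip": 80}, {"xyz": [0, 40, 0], "roll": 0, "grip": 80}]}}

```text
time_s: 5.93
position: [0.4732, -0.2244, 0.2227]
tcp_rot: [[0.999, -0.051, -0.0], [-0.051, -0.999, 0.0], [-0.0, -0.0, -1.0]]
force: [0.5, 0.8, -0.0]
opening: 0.802
grasp_force: 0.0
```

{"fn": "move_arm", "kwargs": {"increments": [{"xyz": [0, 40, 0], "roll": 0, "grip": 80}, {"xyz": [0, 40, 0], "roll": 0, "grip": 80}, {"xyz": [0, 0, 0], "roll": 0, "grip": 80}, {"xyz": [0, 0, 0], "roll": 0, "grip": 80}]}}

```text
time_s: 6.27
position: [0.4695, -0.3048, 0.2223]
tcp_rot: [[0.999, -0.055, -0.0], [-0.055, -0.999, 0.0], [-0.0, -0.0, -1.0]]
force: [-0.2, 0.5, 0.8]
opening: 0.802
grasp_force: 0.0
```

```bash
python3 w.py w3 >/dev/null
cat > pl.py <<'E'
from h import *
f=np.load('w.npz'); P=f['P']; d=f['d']; K,R,o=f['K'],f['R'],f['o']
s=bot.read_state(); print(s['position'].round(4), np.degrees(np.arctan2(s['tcp_rot'][1,0],s['tcp_rot'][0,0])))
for r in bot.trace("plate_a","wrist")[:3]:
    k=cv2.erode(r["mask"].astype(np.uint8),np.ones((2,2)))>0
    v,u=np.nonzero(k); ray=np.c_[u,v,np.ones(len(u))]@np.linalg.inv(K).T@R.T
    q=o+ray*((.020-o[2])/ray[:,2:])
    rc=cv2.minAreaRect((q[:,:2]*1000).astype(np.float32)); print(round(r["conf"],2),k.sum(),rc,np.median(P[k],0).round(4),v.max())
E
python3 pl.py
```

```text
[ 0.4694 -0.3028  0.2222] -3.0085636104430358
0.9 4464 ((499.13360595703125, -384.2815856933594), (50.88004684448242, 148.16786193847656), 88.1108627319336) [ 0.5053 -0.3842  0.0205] 199
0.61 4460 ((502.61285400390625, -285.1315002441406), (50.979454040527344, 149.5242156982422), 87.88086700439453) [ 0.5079 -0.2854  0.0205] 201
0.45 509 ((647.9954833984375, -17.967090606689453), (14.151633262634277, 71.59333038330078), 74.16461181640625) [ 0.6337 -0.0292  0.0383] 65
```

View pics/w3.png

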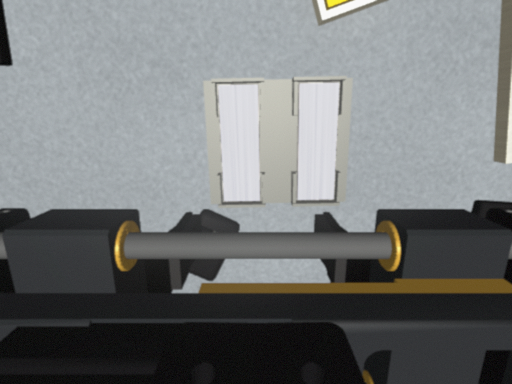

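Plate a is at (0.5025, -0.285) and plate b at (0.499, -0.384), both at a yaw of -2°. They show at px (240, 142) and (318, 142). I'll grip plate a first, 22 mm to the near side of its middle.

{"fn": "move_arm", "kwargs": {"increments": [{"xyz": [0, 0, 0], "roll": -0.018, "grip": 80}, {"xyz": [10.3, -19.8, 20], "roll": 0, "grip": 80}, {"xyz": [0, 0, 40], "roll": 0, "grip": 80}, {"xyz": [0, 0, 40], "roll": 0, "grip": 80}, {"xyz": [0, 0, 40], "roll": 0, "grip": 80}]}}

```text
time_s: 6.78
position: [0.4822, -0.2811, 0.0823]
tcp_rot: [[1.0, -0.028, 0.002], [-0.028, -1.0, -0.002], [0.002, 0.002, -1.0]]
force: [0.8, -0.9, 0.1]
opening: 0.803
grasp_force: 0.0
```

{"fn": "move_arm", "kwargs": {"increments": [{"xyz": [0, 0, 30], "roll": 0, "grip": 80}, {"xyz": [0, 0, 10], "roll": 0, "grip": 80}, {"xyz": [0, 0, 0], "roll": 0, "grip": 80}, {"xyz": [0, 0, 0], "roll": 0, "grip": 80}]}}

```text
time_s: 7.12
position: [0.482, -0.2824, 0.0432]
tcp_rot: [[1.0, -0.031, 0.0], [-0.031, -1.0, -0.0], [0.0, 0.0, -1.0]]
force: [-0.1, 0.5, 1.1]
opening: 0.801
grasp_force: 0.0
```

```bash
cat > st.py <<'E'
from h import *
s=bot.read_state(); print(s['time_s'],s['position'].round(4),'yaw',np.degrees(np.arctan2(s['tcp_rot'][1,0],s['tcp_rot'][0,0])).round(2),'f',s['force'].round(1),'m',s['moment'].round(2),s['opening'],s['grasp_force'],s['joint_positions'].round(0))
E
python3 st.py
```

```text
7.1167 [ 0.482  -0.2824  0.0432] yaw -1.75 f [-0.1  0.5  1.1] m [-0.12  0.17 -0.02] 0.8006682139424782 0.0 [-42.  40.  99.   0.  40.  50.]
```

{"fn": "move_arm", "kwargs": {"increments": [{"xyz": [-1.5, 1.8, 16], "roll": 0.003, "grip": 80}, {"xyz": [0, 0, 10], "roll": 0, "grip": 80}, {"xyz": [0, 0, 6], "roll": 0, "grip": 80}, {"xyz": [0, 0, 0], "roll": 0, "grip": 80}, {"xyz": [0, 0, 0], "roll": 0, "grip": 80}]}}

```text
time_s: 7.53
position: [0.4801, -0.2849, 0.0112]
tcp_rot: [[0.999, -0.035, 0.001], [-0.035, -0.999, -0.001], [0.001, 0.001, -1.0]]
force: [0.3, 0.4, 0.4]
opening: 0.802
grasp_force: 0.0
```

{"fn": "move_arm", "kwargs": {"increments": [{"xyz": [0, 0, 0], "roll": 0, "grip": 0}, {"xyz": [0, 0, 0], "roll": 0, "grip": 0}, {"xyz": [0, 0, 0], "roll": 0, "grip": 0}, {"xyz": [0, 0, 0], "roll": 0, "grip": 0}, {"xyz": [0, 0, 0], "roll": 0, "grip": 0}]}}

```text
time_s: 7.95
position: [0.4798, -0.2844, 0.0109]
tcp_rot: [[0.999, -0.035, -0.0], [-0.035, -0.999, 0.0], [-0.0, -0.0, -1.0]]
force: [-0.1, 0.6, 3.5]
opening: 0.573
grasp_force: 30.0
```

```bash
python3 st.py
```

```text
7.95 [ 0.4798 -0.2844  0.0109] yaw -2.02 f [-0.1  0.6  3.5] m [0.25 0.13 0.08] 0.572775445234864 29.99346524477005 [-42.  44. 100.   0.  36.  50.]
```

{"fn": "move_arm", "kwargs": {"increments": [{"xyz": [0, 0, -10], "roll": 0, "grip": 0}, {"xyz": [0, 0, -20], "roll": 0, "grip": 0}, {"xyz": [0, 0, -30], "roll": 0, "grip": 0}, {"xyz": [0, 0, -30], "roll": 0, "grip": 0}, {"xyz": [0, 0, 0], "roll": 0.061, "grip": 0}]}}

```text
time_s: 8.37
position: [0.4826, -0.2871, 0.1061]
tcp_rot: [[0.995, -0.097, 0.008], [-0.097, -0.995, -0.007], [0.008, 0.006, -1.0]]
force: [0.4, 0.2, -2.1]
opening: 0.571
grasp_force: 30.0
```

{"fn": "move_arm", "kwargs": {"increments": [{"xyz": [-4, -22, 0], "roll": 0, "grip": 0}, {"xyz": [-6, -34, 0], "roll": 0, "grip": 0}, {"xyz": [-6, -34, 0], "roll": 0, "grip": 0}, {"xyz": [-6, -34, 0], "roll": 0, "grip": 0}, {"xyz": [-6, -34, 0], "roll": 0, "grip": 0}]}}

```text
time_s: 8.78
position: [0.4666, -0.1235, 0.101]
tcp_rot: [[0.995, -0.097, 0.0], [-0.097, -0.995, -0.0], [0.0, 0.0, -1.0]]
force: [0.7, 1.1, -2.1]
opening: 0.572
grasp_force: 30.0
```

{"fn": "move_arm", "kwargs": {"increments": [{"xyz": [-6, -34, 0], "roll": 0, "grip": 0}, {"xyz": [-6, -34, 0], "roll": 0, "grip": 0}, {"xyz": [-6, -34, 0], "roll": 0, "grip": 0}, {"xyz": [-6, -34, 0], "roll": 0, "grip": 0}, {"xyz": [-2, -14, 0], "roll": 0, "grip": 0}]}}

```text
time_s: 9.2
position: [0.4535, 0.0306, 0.1009]
tcp_rot: [[0.996, -0.093, -0.003], [-0.093, -0.996, 0.001], [-0.003, -0.001, -1.0]]
force: [-0.3, 0.2, -0.7]
opening: 0.571
grasp_force: 30.0
```

{"fn": "move_arm", "kwargs": {"increments": [{"xyz": [0, 0, 20], "roll": 0, "grip": 0}, {"xyz": [0, 0, 30], "roll": 0, "grip": 0}, {"xyz": [0, 0, 20], "roll": 0, "grip": 0}, {"xyz": [0, 0, 0], "roll": 0, "grip": 0}, {"xyz": [0, 0, 0], "roll": 0, "grip": 0}]}}

```text
time_s: 9.62
position: [0.455, 0.0272, 0.0302]
tcp_rot: [[0.995, -0.096, -0.002], [-0.096, -0.995, 0.0], [-0.002, -0.0, -1.0]]
force: [-0.5, -0.2, -1.3]
opening: 0.568
grasp_force: 30.0
```

```bash
cat >> st.py <<'E'
r=np.radians(-5.5); R2=np.array([[np.cos(r),-np.sin(r)],[np.sin(r),np.cos(r)]])
print('rel foot, stand axes mm',(R2.T@(s['position'][:2]-[.655,.009])*1000).round(1))
E
python3 st.py
python3 - <<'E'
from h import *
im,d=bot.capture("side"); cv2.imwrite('pics/s1.png',cv2.resize(im[90:282,100:356,::-1],(768,576)))
P=cloud("side",d,cam("side"))
for r in bot.trace("plate_a","side")[:3]:
    k=r["mask"]&(d>0); q=P[k]; rc=cv2.minAreaRect((q[:,:2]*1000).astype(np.float32)); A=np.c_[q[:,:2]-q[:,:2].mean(0),np.ones(len(q))]
    print(round(r["conf"],2),k.sum(),rc,'plane',np.linalg.lstsq(A,q[:,2],rcond=None)[0].round(4))
E
```

```text
9.6167 [0.455  0.0272 0.0302] yaw -5.5 f [-0.5 -0.2 -1.3] m [-0.04  0.23 -0.08] 0.5683889335407641 29.987887144088745 [-11.  38. 114.  -0.  28.  85.]
rel foot, stand axes mm [-200.8   -1.1]
0.95 1647 ((497.8682861328125, -384.90618896484375), (50.284488677978516, 149.8276824951172), 87.6527099609375) plane [-0.0017  0.025   0.02  ]
0.94 385 ((489.2985534667969, -6.00201416015625), (180.525390625, 120.80172729492188), 15.89155387878418) plane [ 0.0228 -0.5881  0.0399]
```

View pics/s1.png

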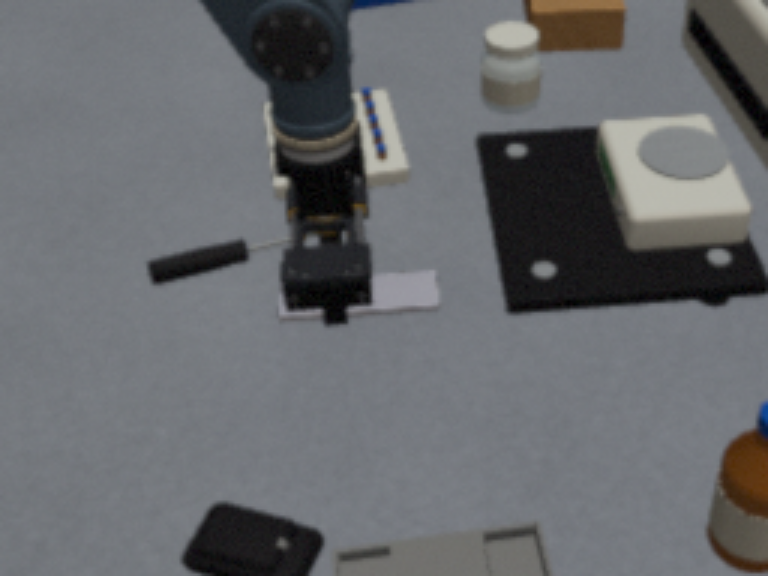

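The side view shows the plate held level at px (360, 293), with the short foot's cap at (544, 270). I'll lower it and slide it in.

{"fn": "move_arm", "kwargs": {"increments": [{"xyz": [0, -1, 14], "roll": 0, "grip": 0}, {"xyz": [0, 0, 9], "roll": 0, "grip": 0}, {"xyz": [0, 0, 4.5], "roll": 0, "grip": 0}, {"xyz": [12, 0, 0], "roll": 0, "grip": 0}, {"xyz": [20, 0, 0], "roll": 0, "grip": 0}]}}

```text
time_s: 10.13
position: [0.4844, 0.0255, 0.003]
tcp_rot: [[0.995, -0.096, -0.006], [-0.096, -0.995, 0.001], [-0.006, -0.0, -1.0]]
force: [0.2, -0.3, -2.4]
opening: 0.573
grasp_force: 30.0
```

{"fn": "move_arm", "kwargs": {"increments": [{"xyz": [22, 0, 0], "roll": 0, "grip": 0}, {"xyz": [15, 0, 0], "roll": 0, "grip": 0}, {"xyz": [0, 0, 0], "roll": 0, "grip": 0}]}}

```text
time_s: 10.38
position: [0.5301, 0.0202, 0.0041]
tcp_rot: [[0.995, -0.096, 0.009], [-0.096, -0.995, -0.002], [0.009, 0.001, -1.0]]
force: [-0.5, -0.0, -1.3]
opening: 0.57
grasp_force: 30.0
```

```bash
python3 st.py
```

```text
10.3833 [0.5301 0.0202 0.0041] yaw -5.53 f [-0.5 -0.  -1.3] m [-0.03  0.16  0.  ] 0.5695680940965401 29.98793363571167 [-10.  43. 104.  -0.  32.  86.]
rel foot, stand axes mm [-125.4   -0.8]
```

{"fn": "move_arm", "kwargs": {"increments": [{"xyz": [12, 0, 0], "roll": 0, "grip": 0}, {"xyz": [14, 0, 0], "roll": 0, "grip": 0}, {"xyz": [14, 0, 0], "roll": 0, "grip": 0}, {"xyz": [14, 0, 0], "roll": 0, "grip": 0}, {"xyz": [10, 0, 0], "roll": 0, "grip": 0}]}}

```text
time_s: 10.8
position: [0.5881, 0.0152, 0.0033]
tcp_rot: [[0.995, -0.096, -0.0], [-0.096, -0.995, 0.0], [-0.0, 0.0, -1.0]]
force: [0.3, -0.7, -1.8]
opening: 0.568
grasp_force: 30.0
```

{"fn": "move_arm", "kwargs": {"increments": [{"xyz": [5, 0, 0], "roll": 0, "grip": 0}, {"xyz": [0, 0, 0], "roll": 0, "grip": 0}, {"xyz": [0, 0, 0], "roll": 0, "grip": 0}]}}

```text
time_s: 11.05
position: [0.5916, 0.0149, 0.0029]
tcp_rot: [[0.995, -0.096, -0.002], [-0.096, -0.995, 0.0], [-0.002, -0.0, -1.0]]
force: [-0.9, -0.2, -2.5]
opening: 0.57
grasp_force: 30.0
```

```bash
python3 st.py
```

```text
11.05 [0.5916 0.0149 0.0029] yaw -5.51 f [-0.9 -0.2 -2.5] m [-0.1   0.18 -0.02] 0.5704260029340258 29.987888038158417 [-9. 46. 95. -0. 39. 86.]
rel foot, stand axes mm [-63.7  -0.2]
```

{"fn": "move_arm", "kwargs": {"increments": [{"xyz": [0, 0, 0], "roll": 0, "grip": 66}, {"xyz": [0, 0, 0], "roll": 0, "grip": 66}, {"xyz": [0, 0, 0], "roll": 0, "grip": 66}, {"xyz": [0, 0, 0], "roll": 0, "grip": 66}, {"xyz": [-15, 0, 0], "roll": 0, "grip": 66}]}}

```text
time_s: 11.47
position: [0.582, 0.0155, 0.0038]
tcp_rot: [[0.995, -0.096, 0.007], [-0.096, -0.995, -0.001], [0.007, 0.0, -1.0]]
force: [0.6, -0.3, 0.1]
opening: 0.66
grasp_force: 0.0
```

{"fn": "move_arm", "kwargs": {"increments": [{"xyz": [-25, 0, 0], "roll": 0, "grip": 66}, {"xyz": [-25, 0, 0], "roll": 0, "grip": 66}, {"xyz": [-13, 0, 0], "roll": 0, "grip": 66}, {"xyz": [0, 0, 0], "roll": 0, "grip": 66}, {"xyz": [0, 0, 0], "roll": 0, "grip": 17}]}}

```text
time_s: 11.88
position: [0.5158, 0.0223, 0.0033]
tcp_rot: [[0.995, -0.096, 0.001], [-0.096, -0.995, -0.0], [0.001, 0.0, -1.0]]
force: [0.5, -0.3, 0.4]
opening: 0.636
grasp_force: 0.0
```

{"fn": "move_arm", "kwargs": {"increments": [{"xyz": [0, 0, 0], "roll": 0, "grip": 17}, {"xyz": [0, 0, 0], "roll": 0, "grip": 17}, {"xyz": [0, 0, 0], "roll": 0, "grip": 17}, {"xyz": [0, 0, 0], "roll": 0, "grip": 17}]}}

```text
time_s: 12.22
position: [0.5166, 0.0221, 0.0031]
tcp_rot: [[0.995, -0.096, 0.001], [-0.096, -0.995, -0.0], [0.001, 0.0, -1.0]]
force: [0.1, -0.5, 0.3]
opening: 0.367
grasp_force: 0.0
```

```bash
python3 st.py
python3 - <<'E'
from h import *
for n in("scene","side"):
  im,d=bot.capture(n); P=cloud(n,d,cam(n))
  r0=np.radians(-5.5); R2=np.array([[np.cos(r0),-np.sin(r0)],[np.sin(r0),np.cos(r0)]])
  for r in bot.trace("plate_a",n)[:3]:
    k=r["mask"]&(d>0); q=(P[k][:,:2]-[.655,.009])@R2*1000; print(n,round(r["conf"],2),k.sum(),'stand-rel min',q.min(0).round(1),'max',q.max(0).round(1),'z',np.percentile(P[k][:,2],[5,50,95]).round(4))
E
```

```text
12.2167 [0.5166 0.0221 0.0031] yaw -5.51 f [ 0.1 -0.5  0.3] m [-0.02  0.16  0.  ] 0.3673553600067875 0.0 [-10.  43. 106.   0.  31.  86.]
rel foot, stand axes mm [-139.    -0.2]
scene 0.75 947 stand-rel min [-196.  -432.4] max [ -39.7 -373.5] z [0.0186 0.0216 0.0245]
scene 0.52 246 stand-rel min [-117.8  -24.3] max [-65.2  30.5] z [0.0063 0.0096 0.0124]
side 0.77 1675 stand-rel min [-193.4 -437.9] max [ -43.7 -371.5] z [0.0176 0.0202 0.0223]
side 0.6 394 stand-rel min [-113.7  -88.7] max [33.1 24.4] z [0.0028 0.0077 0.0103]
```

{"fn": "move_arm", "kwargs": {"increments": [{"xyz": [0, 0, 0], "roll": 0, "grip": 17}, {"xyz": [0, 0, 0], "roll": 0, "grip": 17}, {"xyz": [0, 0, 0], "roll": 0, "grip": 17}, {"xyz": [0, 0, 0], "roll": 0, "grip": 17}, {"xyz": [9, 0, 0], "roll": 0, "grip": 17}]}}

```text
time_s: 12.83
position: [0.5221, 0.0219, 0.0028]
tcp_rot: [[0.995, -0.096, -0.004], [-0.096, -0.995, 0.001], [-0.004, -0.0, -1.0]]
force: [-0.1, -0.5, 0.1]
opening: 0.176
grasp_force: 0.0
```

{"fn": "move_arm", "kwargs": {"increments": [{"xyz": [8, 0, 0], "roll": 0, "grip": 17}, {"xyz": [8, 0, 0], "roll": 0, "grip": 17}, {"xyz": [8, 0, 0], "roll": 0, "grip": 17}, {"xyz": [8, 0, 0], "roll": 0, "grip": 17}, {"xyz": [7, 0, 0], "roll": 0, "grip": 17}]}}

```text
time_s: 13.25
position: [0.5641, 0.0176, 0.003]
tcp_rot: [[0.995, -0.096, -0.0], [-0.096, -0.995, 0.0], [-0.0, -0.0, -1.0]]
force: [-1.7, -0.4, -0.4]
opening: 0.167
grasp_force: 0.7
```

{"fn": "move_arm", "kwargs": {"increments": [{"xyz": [4, 0, 0], "roll": 0, "grip": 17}, {"xyz": [0, 0, 0], "roll": 0, "grip": 17}, {"xyz": [0, 0, 0], "roll": 0, "grip": 17}]}}

```text
time_s: 13.5
position: [0.568, 0.0172, 0.0031]
tcp_rot: [[0.995, -0.096, 0.001], [-0.096, -0.995, -0.0], [0.001, 0.0, -1.0]]
force: [-0.1, -0.0, -0.1]
opening: 0.173
grasp_force: 0.0
```

```bash
python3 st.py
cat > pk.py <<'E'
from h import *
for n in("scene","side"):
  im,d=bot.capture(n); P=cloud(n,d,cam(n))
  r0=np.radians(-5.5); R2=np.array([[np.cos(r0),-np.sin(r0)],[np.sin(r0),np.cos(r0)]])
  for r in bot.trace("plate_a",n)[:3]:
    k=r["mask"]&(d>0); q=(P[k][:,:2]-[.655,.009])@R2*1000; print(n,round(r["conf"],2),k.sum(),'stand-rel 2%',np.percentile(q,2,axis=0).round(1),'98%',np.percentile(q,98,axis=0).round(1),'z',np.percentile(P[k][:,2],[5,50,95]).round(4))
cv2.imwrite('pics/last.png',cv2.resize(im[120:216,190:318,::-1],(768,576)))
E
python3 pk.py
```

```text
13.5 [0.568  0.0172 0.0031] yaw -5.51 f [-0.1 -0.  -0.1] m [-0.04  0.19  0.05] 0.1734851855554773 0.0 [-10.  45.  99.  -0.  37.  86.]
rel foot, stand axes mm [-87.4  -0.2]
scene 0.94 914 stand-rel 2% [-189.7 -428.5] 98% [ -46.8 -379.2] z [0.0188 0.0215 0.0245]
scene 0.52 46 stand-rel 2% [-75.9 -25. ] 98% [-62.8  20.4] z [0.007  0.0095 0.0133]
side 0.76 1642 stand-rel 2% [-191.1 -433. ] 98% [ -48.8 -382.9] z [0.0177 0.0203 0.0226]
side 0.46 193 stand-rel 2% [-65.2 -28.1] 98% [ 69.8 -14.8] z [0.0026 0.0076 0.01  ]
```

{"fn": "move_arm", "kwargs": {"increments": [{"xyz": [-15, 0, 0], "roll": 0, "grip": 17}, {"xyz": [-20, 0, 0], "roll": 0, "grip": 80}, {"xyz": [0, 0, -30], "roll": 0, "grip": 80}, {"xyz": [0, 0, -40], "roll": 0, "grip": 80}, {"xyz": [0, 0, -30], "roll": -0.061, "grip": 80}]}}

```text
time_s: 14.12
position: [0.5318, 0.0208, 0.1045]
tcp_rot: [[0.999, -0.034, -0.001], [-0.034, -0.999, 0.0], [-0.001, -0.0, -1.0]]
force: [2.1, 0.2, -0.1]
opening: 0.389
grasp_force: 0.0
```

{"fn": "move_arm", "kwargs": {"increments": [{"xyz": [-4, 37, 0], "roll": 0, "grip": 80}, {"xyz": [-4, 37, 0], "roll": 0, "grip": 80}, {"xyz": [-4, 37, 0], "roll": 0, "grip": 80}, {"xyz": [-4, 37, 0], "roll": 0, "grip": 80}, {"xyz": [-4, 37, 0], "roll": 0, "grip": 80}]}}

```text
time_s: 14.53
position: [0.5053, -0.1649, 0.1034]
tcp_rot: [[0.999, -0.035, 0.0], [-0.035, -0.999, -0.0], [0.0, 0.0, -1.0]]
force: [0.4, -0.2, -0.7]
opening: 0.751
grasp_force: 0.0
```

{"fn": "move_arm", "kwargs": {"increments": [{"xyz": [-4, 37, 0], "roll": 0, "grip": 80}, {"xyz": [-4, 37, 0], "roll": 0, "grip": 80}, {"xyz": [-4, 37, 0], "roll": 0, "grip": 80}, {"xyz": [-4, 37, 0], "roll": 0, "grip": 80}, {"xyz": [-4, 37, 0], "roll": 0, "grip": 80}]}}

```text
time_s: 14.95
position: [0.4785, -0.3493, 0.1031]
tcp_rot: [[0.999, -0.036, -0.0], [-0.036, -0.999, 0.0], [-0.0, -0.0, -1.0]]
force: [0.6, -0.1, -0.2]
opening: 0.8
grasp_force: 0.0
```

{"fn": "move_arm", "kwargs": {"increments": [{"xyz": [-2, 36, 0], "roll": 0, "grip": 80}, {"xyz": [0, 0, 0], "roll": 0, "grip": 80}, {"xyz": [0, 0, 0], "roll": 0, "grip": 80}]}}

```text
time_s: 15.2
position: [0.4755, -0.3858, 0.103]
tcp_rot: [[0.999, -0.039, 0.001], [-0.039, -0.999, -0.001], [0.001, 0.001, -1.0]]
force: [0.5, 1.5, -0.3]
opening: 0.799
grasp_force: 0.0
```

```bash
python3 st.py
```

```text
15.2 [ 0.4755 -0.3858  0.103 ] yaw -2.22 f [ 0.5  1.5 -0.3] m [-0.01  0.2   0.02] 0.79858986082286 0.0 [-49.  38.  90.   0.  52.  43.]
rel foot, stand axes mm [-140.8 -410.2]
```

{"fn": "move_arm", "kwargs": {"increments": [{"xyz": [1.5, -2, 30], "roll": 0, "grip": 80}, {"xyz": [0, 0, 30], "roll": 0, "grip": 80}, {"xyz": [0, 0, 20], "roll": 0, "grip": 80}, {"xyz": [0, 0, 10.4], "roll": 0, "grip": 80}, {"xyz": [0, 0, 0], "roll": 0, "grip": 80}]}}

```text
time_s: 15.62
position: [0.4763, -0.3784, 0.0102]
tcp_rot: [[0.999, -0.034, -0.004], [-0.034, -0.999, 0.005], [-0.004, -0.005, -1.0]]
force: [-0.3, 0.2, 0.5]
opening: 0.799
grasp_force: 0.0
```

{"fn": "move_arm", "kwargs": {"increments": [{"xyz": [0, 0, 0], "roll": 0, "grip": 80}, {"xyz": [0, 0, 0], "roll": 0, "grip": 80}]}}

```text
time_s: 15.78
position: [0.4786, -0.3818, 0.0139]
tcp_rot: [[0.999, -0.034, 0.001], [-0.034, -0.999, -0.001], [0.001, 0.001, -1.0]]
force: [-0.4, -0.5, -1.2]
opening: 0.802
grasp_force: 0.0
```

{"fn": "move_arm", "kwargs": {"increments": [{"xyz": [0, 0, 0], "roll": 0, "grip": 80}, {"xyz": [0, 0, 0], "roll": 0, "grip": 80}]}}

```text
time_s: 15.95
position: [0.4785, -0.3823, 0.0141]
tcp_rot: [[0.999, -0.035, 0.002], [-0.035, -0.999, -0.002], [0.002, 0.002, -1.0]]
force: [-1.1, 0.2, -0.3]
opening: 0.798
grasp_force: 0.0
```

{"fn": "move_arm", "kwargs": {"increments": [{"xyz": [-0.5, 0.8, 1.7], "roll": 0, "grip": 80}, {"xyz": [0, 0, 0], "roll": 0, "grip": 80}, {"xyz": [0, 0, 0], "roll": 0, "grip": 80}, {"xyz": [0, 0, 0], "roll": 0, "grip": 80}]}}

```text
time_s: 16.28
position: [0.4771, -0.3826, 0.0111]
tcp_rot: [[0.999, -0.035, 0.0], [-0.035, -0.999, -0.0], [0.0, 0.0, -1.0]]
force: [-1.2, 1.0, -0.1]
opening: 0.806
grasp_force: 0.0
```

{"fn": "move_arm", "kwargs": {"increments": [{"xyz": [0, 0, 0], "roll": 0, "grip": 0}, {"xyz": [0, 0, 0], "roll": 0, "grip": 0}, {"xyz": [0, 0, 0], "roll": 0, "grip": 0}, {"xyz": [0, 0, 0], "roll": 0, "grip": 0}, {"xyz": [0, 0, 0], "roll": 0, "grip": 0}]}}

```text
time_s: 16.7
position: [0.4771, -0.3825, 0.0109]
tcp_rot: [[0.999, -0.035, -0.0], [-0.035, -0.999, 0.0], [-0.0, -0.0, -1.0]]
force: [-1.1, -0.5, -0.6]
opening: 0.571
grasp_force: 30.0
```

{"fn": "move_arm", "kwargs": {"increments": [{"xyz": [0, 0, -10], "roll": 0, "grip": 0}, {"xyz": [0, 0, -20], "roll": 0, "grip": 0}, {"xyz": [0, 0, -30], "roll": 0, "grip": 0}, {"xyz": [0, 0, -30], "roll": 0, "grip": 0}, {"xyz": [0, 0, 0], "roll": 0.061, "grip": 0}]}}

```text
time_s: 17.12
position: [0.4799, -0.3853, 0.1072]
tcp_rot: [[0.995, -0.097, 0.007], [-0.097, -0.995, -0.008], [0.008, 0.008, -1.0]]
force: [0.0, -0.9, -1.0]
opening: 0.57
grasp_force: 30.0
```

{"fn": "move_arm", "kwargs": {"increments": [{"xyz": [-3, -22, 0], "roll": 0, "grip": 0}, {"xyz": [-5, -34, 0], "roll": 0, "grip": 0}, {"xyz": [-5, -34, 0], "roll": 0, "grip": 0}, {"xyz": [-5, -34, 0], "roll": 0, "grip": 0}, {"xyz": [-5, -34, 0], "roll": 0, "grip": 0}]}}

```text
time_s: 17.53
position: [0.4689, -0.2215, 0.1015]
tcp_rot: [[0.995, -0.097, 0.0], [-0.097, -0.995, 0.0], [0.0, -0.0, -1.0]]
force: [0.7, 0.2, -1.0]
opening: 0.57
grasp_force: 30.0
```

{"fn": "move_arm", "kwargs": {"increments": [{"xyz": [-5, -34, 0], "roll": 0, "grip": 0}, {"xyz": [-5, -34, 0], "roll": 0, "grip": 0}, {"xyz": [-5, -34, 0], "roll": 0, "grip": 0}, {"xyz": [-5, -34, 0], "roll": 0, "grip": 0}, {"xyz": [-5, -34, 0], "roll": 0, "grip": 0}]}}

```text
time_s: 17.95
position: [0.4605, -0.0498, 0.1015]
tcp_rot: [[0.995, -0.096, 0.0], [-0.096, -0.995, -0.0], [0.0, 0.0, -1.0]]
force: [-0.3, 0.1, -1.2]
opening: 0.574
grasp_force: 30.0
```

{"fn": "move_arm", "kwargs": {"increments": [{"xyz": [-5, -34, 0], "roll": 0, "grip": 0}, {"xyz": [-5, -34, 0], "roll": 0, "grip": 0}, {"xyz": [-2, -11, 20], "roll": 0, "grip": 0}, {"xyz": [0, 0, 30], "roll": 0, "grip": 0}, {"xyz": [0, 0, 20], "roll": 0, "grip": 0}]}}

```text
time_s: 18.37
position: [0.4565, 0.0298, 0.0306]
tcp_rot: [[0.996, -0.093, 0.001], [-0.093, -0.996, -0.0], [0.001, 0.0, -1.0]]
force: [-0.4, -1.1, -1.9]
opening: 0.569
grasp_force: 30.0
```

{"fn": "move_arm", "kwargs": {"increments": [{"xyz": [0, 0, 10], "roll": 0, "grip": 0}, {"xyz": [0, 0, 0], "roll": 0, "grip": 0}, {"xyz": [0, 0, 0], "roll": 0, "grip": 0}, {"xyz": [0, 0, 0], "roll": 0, "grip": 0}]}}

```text
time_s: 18.7
position: [0.4572, 0.0283, 0.0217]
tcp_rot: [[0.995, -0.096, 0.001], [-0.096, -0.995, -0.0], [0.001, 0.0, -1.0]]
force: [-0.2, -1.0, -1.4]
opening: 0.571
grasp_force: 30.0
```

```bash
python3 st.py; python3 pk.py
```

```text
18.7 [0.4572 0.0283 0.0217] yaw -5.52 f [-0.2 -1.  -1.4] m [-0.06  0.23 -0.02] 0.5713767275445377 29.99904692173004 [-10.  39. 114.   0.  26.  85.]
rel foot, stand axes mm [-198.8    0.2]
scene 0.62 476 stand-rel 2% [-215.   -23.2] 98% [-104.    24.8] z [0.0283 0.0323 0.0351]
scene 0.6 43 stand-rel 2% [-76.  -18.5] 98% [-40.3  24.7] z [0.0057 0.0102 0.0475]
scene 0.34 771 stand-rel 2% [-21.5 345.3] 98% [ 49.9 476.9] z [0.0034 0.0655 0.0935]
side 0.76 360 stand-rel 2% [-75.5 -28.5] 98% [67.1 29.9] z [0.0014 0.0076 0.0103]
side 0.59 420 stand-rel 2% [-247.9  -86.9] 98% [-104.2   60.2] z [0.0002 0.0311 0.0352]
```

View pics/last.png

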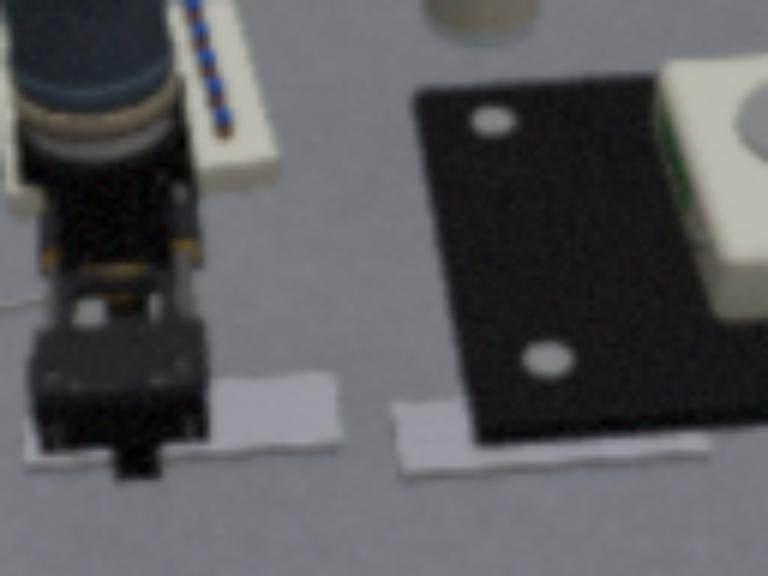

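The side view shows plate a under the foot, about centred, with its near end at px (395, 440). Plate b is held level before it at px (280, 410). I'll lower b to just above a's top and move in slowly.

{"fn": "move_arm", "kwargs": {"increments": [{"xyz": [10, 0, 8], "roll": 0, "grip": 0}, {"xyz": [18, 0, 5], "roll": 0, "grip": 0}, {"xyz": [16, 0, 0], "roll": 0, "grip": 0}, {"xyz": [8, 0, 0], "roll": 0, "grip": 0}, {"xyz": [0, 0, 0], "roll": 0, "grip": 0}]}}

```text
time_s: 19.32
position: [0.5119, 0.0227, 0.008]
tcp_rot: [[0.995, -0.096, 0.005], [-0.096, -0.995, -0.001], [0.005, 0.0, -1.0]]
force: [0.1, 0.1, -0.6]
opening: 0.57
grasp_force: 30.0
```

{"fn": "move_arm", "kwargs": {"increments": [{"xyz": [0, 0, 0], "roll": 0, "grip": 0}, {"xyz": [0, 0, 0], "roll": 0, "grip": 0}, {"xyz": [0, 0, 0], "roll": 0, "grip": 0}]}}

```text
time_s: 19.57
position: [0.5067, 0.0237, 0.0078]
tcp_rot: [[0.995, -0.096, -0.002], [-0.096, -0.995, 0.0], [-0.002, -0.0, -1.0]]
force: [-0.6, 0.8, -1.0]
opening: 0.568
grasp_force: 30.0
```

```bash
python3 st.py
```

```text
19.5667 [0.5067 0.0237 0.0078] yaw -5.51 f [-0.6  0.8 -1. ] m [-0.02  0.15  0.02] 0.5684252801875918 29.99918907880783 [-10.  42. 107.  -0.  31.  86.]
rel foot, stand axes mm [-149.     0.5]
```

{"fn": "move_arm", "kwargs": {"increments": [{"xyz": [4, 0, -0.3], "roll": 0, "grip": 0}, {"xyz": [7, 0, 0], "roll": 0, "grip": 0}, {"xyz": [7, 0, 0], "roll": 0, "grip": 0}, {"xyz": [7, 0, 0], "roll": 0, "grip": 0}, {"xyz": [7, 0, 0], "roll": 0, "grip": 0}]}}

```text
time_s: 19.98
position: [0.5415, 0.0202, 0.0084]
tcp_rot: [[0.995, -0.096, 0.001], [-0.096, -0.995, -0.0], [0.001, 0.0, -1.0]]
force: [0.0, -0.2, -1.0]
opening: 0.571
grasp_force: 30.0
```

{"fn": "move_arm", "kwargs": {"increments": [{"xyz": [7, 0, 0], "roll": 0, "grip": 0}, {"xyz": [7, 0, 0], "roll": 0, "grip": 0}, {"xyz": [7, 0, 0], "roll": 0, "grip": 0}, {"xyz": [6, 0, 0], "roll": 0, "grip": 0}, {"xyz": [2, 0, 0], "roll": 0, "grip": 0}]}}

```text
time_s: 20.4
position: [0.5707, 0.0173, 0.0083]
tcp_rot: [[0.995, -0.096, 0.002], [-0.096, -0.995, -0.0], [0.002, 0.0, -1.0]]
force: [0.4, -0.5, -0.7]
opening: 0.572
grasp_force: 30.0
```

{"fn": "move_arm", "kwargs": {"increments": [{"xyz": [0, 0, 0], "roll": 0, "grip": 0}, {"xyz": [0, 0, 0], "roll": 0, "grip": 0}, {"xyz": [0, 0, 0], "roll": 0, "grip": 0}]}}

```text
time_s: 20.65
position: [0.5683, 0.0177, 0.0081]
tcp_rot: [[0.995, -0.096, -0.001], [-0.096, -0.995, 0.0], [-0.001, -0.0, -1.0]]
force: [0.5, 0.5, -1.5]
opening: 0.569
grasp_force: 30.0
```

```bash
python3 st.py; python3 pk.py
```

```text
20.65 [0.5683 0.0177 0.0081] yaw -5.51 f [ 0.5  0.5 -1.5] m [-0.1   0.2   0.03] 0.5687023293582991 29.999225735664368 [-9. 44. 98. -0. 37. 86.]
rel foot, stand axes mm [-87.1   0.4]
scene 0.67 123 stand-rel 2% [-96.3 -19.7] 98% [-63.6  24.4] z [0.0157 0.0185 0.0208]
side 0.54 171 stand-rel 2% [-61.8 -28. ] 98% [ 71.5 -14.6] z [0.0007 0.0071 0.0097]
side 0.54 52 stand-rel 2% [-138.1  -24.2] 98% [-124.    18.4] z [0.0153 0.0173 0.02  ]
side 0.35 5156 stand-rel 2% [-36.8 -40.1] 98% [198.1 226.9] z [0.0384 0.0491 0.1047]
```

{"fn": "move_arm", "kwargs": {"increments": [{"xyz": [0, 0, 0], "roll": 0, "grip": 66}, {"xyz": [0, 0, 0], "roll": 0, "grip": 66}, {"xyz": [0, 0, 0], "roll": 0, "grip": 66}, {"xyz": [0, 0, 0], "roll": 0, "grip": 66}, {"xyz": [-10, 0, 0], "roll": 0, "grip": 66}]}}

```text
time_s: 21.27
position: [0.5619, 0.018, 0.0087]
tcp_rot: [[0.995, -0.096, 0.005], [-0.096, -0.995, -0.001], [0.005, 0.0, -1.0]]
force: [-0.4, 0.6, -0.6]
opening: 0.656
grasp_force: 0.0
```

{"fn": "move_arm", "kwargs": {"increments": [{"xyz": [-25, 0, 0], "roll": 0, "grip": 66}, {"xyz": [-25, 0, 0], "roll": 0, "grip": 66}, {"xyz": [-18, 0, -2], "roll": 0, "grip": 66}, {"xyz": [0, 0, 0], "roll": 0, "grip": 66}, {"xyz": [0, 0, 0], "roll": 0, "grip": 17}]}}

```text
time_s: 21.68
position: [0.4912, 0.0251, 0.0105]
tcp_rot: [[0.995, -0.096, 0.0], [-0.096, -0.995, -0.0], [0.0, -0.0, -1.0]]
force: [0.9, 0.2, -0.3]
opening: 0.637
grasp_force: 0.0
```

{"fn": "move_arm", "kwargs": {"increments": [{"xyz": [0, 0, 0], "roll": 0, "grip": 17}, {"xyz": [0, 0, 0], "roll": 0, "grip": 17}, {"xyz": [0, 0, 0], "roll": 0, "grip": 17}, {"xyz": [0, 0, 0], "roll": 0, "grip": 17}, {"xyz": [0, 0, 0], "roll": 0, "grip": 17}]}}

```text
time_s: 22.1
position: [0.492, 0.0249, 0.0102]
tcp_rot: [[0.995, -0.096, 0.001], [-0.096, -0.995, -0.0], [0.001, 0.0, -1.0]]
force: [-0.1, -1.3, 0.7]
opening: 0.291
grasp_force: 0.0
```

{"fn": "move_arm", "kwargs": {"increments": [{"xyz": [0, 0, 0], "roll": 0, "grip": 17}, {"xyz": [0, 0, 0], "roll": 0, "grip": 17}, {"xyz": [0, 0, 0], "roll": 0, "grip": 17}]}}

```text
time_s: 22.35
position: [0.4914, 0.0251, 0.0102]
tcp_rot: [[0.995, -0.096, -0.0], [-0.096, -0.995, 0.0], [-0.0, 0.0, -1.0]]
force: [-0.1, 0.8, -0.4]
opening: 0.179
grasp_force: 0.0
```

```bash
python3 st.py; python3 pk.py
```

```text
22.35 [0.4914 0.0251 0.0102] yaw -5.51 f [-0.1  0.8 -0.4] m [-0.05  0.15 -0.04] 0.17868888185475781 0.0 [-10.  42. 110.  -0.  29.  85.]
rel foot, stand axes mm [-164.4    0.3]
scene 0.54 367 stand-rel 2% [-139.5  -22.9] 98% [-62.   25.5] z [0.0144 0.0178 0.0205]
side 0.66 404 stand-rel 2% [-127.6  -26.8] 98% [-33.   22.2] z [0.012  0.0161 0.0187]
side 0.62 95 stand-rel 2% [-12.7 -28.4] 98% [ 67.9 -15.7] z [0.0027 0.0075 0.0104]
```

View pics/last.png

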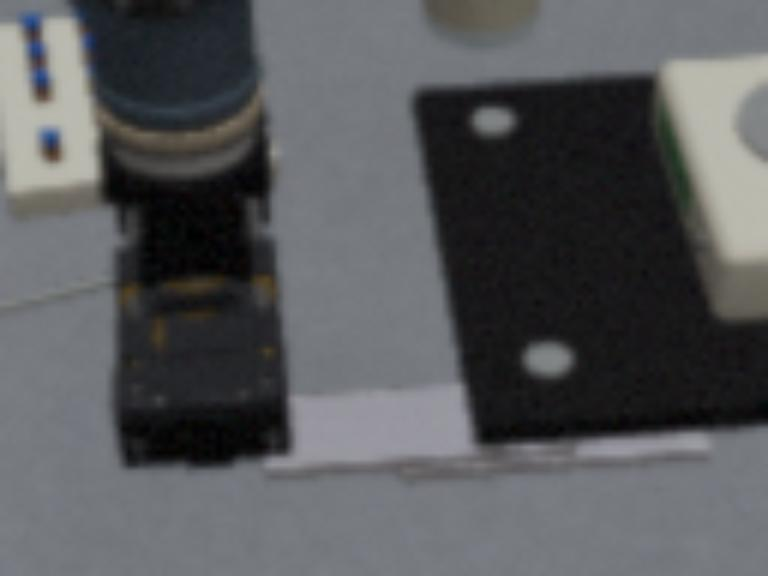

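Plate b lies flat on a, with its near end at px (265, 470). Now I'll push it in.

{"fn": "move_arm", "kwargs": {"increments": [{"xyz": [8, 0, 0], "roll": 0, "grip": 17}, {"xyz": [8, 0, 0], "roll": 0, "grip": 17}, {"xyz": [8, 0, 0], "roll": 0, "grip": 17}, {"xyz": [8, 0, 0], "roll": 0, "grip": 17}, {"xyz": [8, 0, 0], "roll": 0, "grip": 17}]}}

```text
time_s: 22.97
position: [0.5319, 0.0211, 0.0102]
tcp_rot: [[0.995, -0.096, -0.001], [-0.096, -0.995, 0.0], [-0.001, -0.0, -1.0]]
force: [-1.8, 0.1, 0.8]
opening: 0.167
grasp_force: 0.8
```

{"fn": "move_arm", "kwargs": {"increments": [{"xyz": [8, 0, 0], "roll": 0, "grip": 17}, {"xyz": [8, 0, 0], "roll": 0, "grip": 17}, {"xyz": [8, 0, 0], "roll": 0, "grip": 17}, {"xyz": [6, 0, 0], "roll": 0, "grip": 17}, {"xyz": [4, 0, 0], "roll": 0, "grip": 17}]}}

```text
time_s: 23.38
position: [0.5666, 0.0177, 0.0103]
tcp_rot: [[0.995, -0.096, 0.002], [-0.096, -0.995, -0.0], [0.002, 0.0, -1.0]]
force: [-1.0, 0.2, 0.9]
opening: 0.172
grasp_force: 0.7
```

{"fn": "move_arm", "kwargs": {"increments": [{"xyz": [4, 0, 0], "roll": 0, "grip": 17}, {"xyz": [0, 0, 0], "roll": 0, "grip": 17}, {"xyz": [0, 0, 0], "roll": 0, "grip": 17}]}}

```text
time_s: 23.63
position: [0.5697, 0.0175, 0.0103]
tcp_rot: [[0.995, -0.096, 0.001], [-0.096, -0.995, -0.0], [0.001, 0.0, -1.0]]
force: [1.3, 0.7, -1.2]
opening: 0.172
grasp_force: 0.0
```

```bash
python3 st.py; python3 pk.py
```

```text
23.6333 [0.5697 0.0175 0.0103] yaw -5.51 f [ 1.3  0.7 -1.2] m [-0.07  0.21 -0.01] 0.17183801161744175 0.0 [-9. 44. 98.  0. 38. 86.]
rel foot, stand axes mm [-85.8   0.3]
side 0.48 2536 stand-rel 2% [  31.2 -485.1] 98% [ 144.6 -372.1] z [0.004  0.0169 0.0227]
side 0.46 67 stand-rel 2% [-69.5 -27.8] 98% [  5.5 -22.4] z [0.0002 0.0055 0.0094]
side 0.43 142 stand-rel 2% [-70.2 -38.7] 98% [ 65.7 -19.1] z [0.0076 0.0139 0.018 ]
```

View pics/last.png

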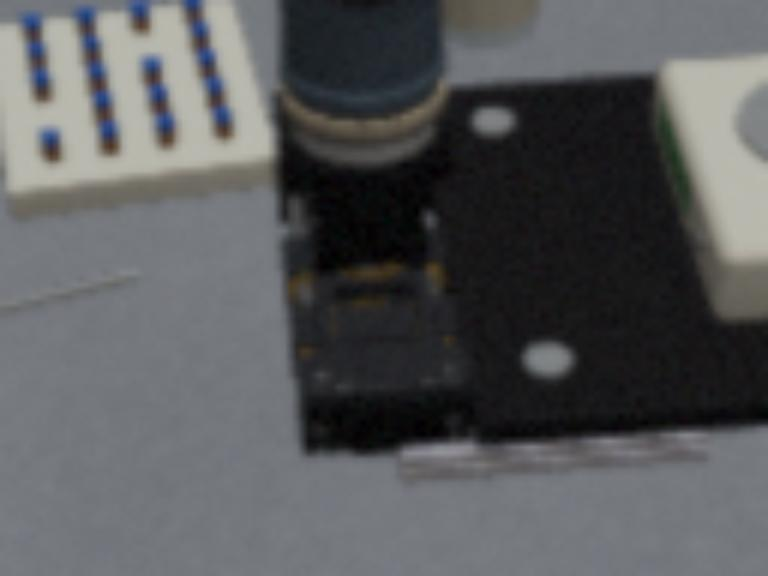

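Both plates are stacked under the foot with their near ends level, at px (400-705, 455). Next is the press test.

{"fn": "move_arm", "kwargs": {"increments": [{"xyz": [-15, 0, 0], "roll": 0, "grip": 17}, {"xyz": [-15, 0, 0], "roll": 0, "grip": 0}, {"xyz": [0, 0, -30], "roll": 0, "grip": 0}, {"xyz": [0, 0, -40], "roll": 0, "grip": 0}, {"xyz": [0, 0, -20], "roll": 0, "grip": 0}]}}

```text
time_s: 24.25
position: [0.5401, 0.0204, 0.103]
tcp_rot: [[0.995, -0.096, 0.003], [-0.096, -0.995, -0.0], [0.003, 0.0, -1.0]]
force: [1.0, -0.4, 0.7]
opening: 0.012
grasp_force: 0.0
```

{"fn": "move_arm", "kwargs": {"increments": [{"xyz": [30, 0, 0], "roll": 0, "grip": 0}, {"xyz": [40, 0, 0], "roll": 0, "grip": 0}, {"xyz": [30, 0, 0], "roll": 0, "grip": 0}, {"xyz": [16, 0, 0], "roll": 0, "grip": 0}, {"xyz": [0, 0, 20], "roll": 0, "grip": 0}]}}

```text
time_s: 24.67
position: [0.663, 0.0079, 0.0845]
tcp_rot: [[0.995, -0.096, 0.016], [-0.096, -0.995, -0.002], [0.016, 0.001, -1.0]]
force: [0.1, -0.3, 0.2]
opening: 0.006
grasp_force: 0.0
```

{"fn": "move_arm", "kwargs": {"increments": [{"xyz": [0, 0, 15], "roll": 0, "grip": 0}, {"xyz": [0, 0, 5], "roll": 0, "grip": 0}, {"xyz": [0, 0, 0], "roll": 0, "grip": 0}, {"xyz": [0, 0, 0], "roll": 0, "grip": 0}, {"xyz": [0, 0, 0], "roll": 0, "grip": 0}]}}

```text
time_s: 25.08
position: [0.6551, 0.0092, 0.0612]
tcp_rot: [[0.995, -0.096, 0.002], [-0.096, -0.995, -0.0], [0.002, 0.0, -1.0]]
force: [0.4, 0.1, -0.3]
opening: 0.006
grasp_force: 0.0
```

```bash
python3 st.py; python3 pk.py
```

```text
25.0833 [0.6551 0.0092 0.0612] yaw -5.51 f [ 0.4  0.1 -0.3] m [-0.06  0.13 -0.05] 0.005786649687783757 0.0 [-9. 44. 84.  0. 52. 87.]
rel foot, stand axes mm [0.1 0.3]
scene 0.24 997 stand-rel 2% [ 107.3 -318.4] 98% [ 154.8 -258.4] z [0.0241 0.102  0.1515]
side 0.82 220 stand-rel 2% [-74.5 -27.3] 98% [59.9 22.3] z [0.0099 0.0158 0.0187]
```

{"fn": "move_arm", "kwargs": {"increments": [{"xyz": [0, 0, 5], "roll": 0, "grip": 0}, {"xyz": [0, 0, 4], "roll": 0, "grip": 0}, {"xyz": [0, 0, 3], "roll": 0, "grip": 0}, {"xyz": [0, 0, 2], "roll": 0, "grip": 0}, {"xyz": [0, 0, 0], "roll": 0, "grip": 0}]}}

```text
time_s: 25.7
position: [0.654, 0.009, 0.0467]
tcp_rot: [[0.995, -0.096, -0.002], [-0.096, -0.995, -0.0], [-0.002, 0.001, -1.0]]
force: [-2.5, -1.1, 5.1]
opening: 0.006
grasp_force: 2.7
```

{"fn": "move_arm", "kwargs": {"increments": [{"xyz": [0, 0, 1], "roll": 0, "grip": 0}, {"xyz": [0, 0, 0], "roll": 0, "grip": 0}]}}

```text
time_s: 25.87
position: [0.6539, 0.009, 0.0465]
tcp_rot: [[0.995, -0.096, -0.002], [-0.096, -0.995, -0.001], [-0.002, 0.001, -1.0]]
force: [-3.5, -0.9, 9.4]
opening: 0.009
grasp_force: 5.0
```

{"fn": "move_arm", "kwargs": {"increments": [{"xyz": [0, 0, 1.5], "roll": 0, "grip": 0}, {"xyz": [0, 0, 1], "roll": 0, "grip": 0}, {"xyz": [0, 0, 0], "roll": 0, "grip": 0}, {"xyz": [0, 0, 0], "roll": 0, "grip": 0}]}}

```text
time_s: 26.2
position: [0.654, 0.009, 0.0464]
tcp_rot: [[0.995, -0.095, -0.001], [-0.095, -0.995, -0.001], [-0.001, 0.001, -1.0]]
force: [-6.8, -0.8, 21.2]
opening: 0.002
grasp_force: 10.7
```

{"fn": "move_arm", "kwargs": {"increments": [{"xyz": [0, 0, 1.5], "roll": 0, "grip": 0}, {"xyz": [0, 0, 0], "roll": 0, "grip": 0}, {"xyz": [0, 0, 0], "roll": 0, "grip": 0}, {"xyz": [0, 0, 0], "roll": 0, "grip": 0}, {"xyz": [0, 0, 0], "roll": 0, "grip": 0}]}}

```text
time_s: 26.62
position: [0.654, 0.009, 0.0463]
tcp_rot: [[0.995, -0.095, -0.001], [-0.095, -0.995, -0.001], [-0.001, 0.001, -1.0]]
force: [-9.1, -0.4, 27.6]
opening: 0.004
grasp_force: 14.2
```

```bash
python3 st.py
```

```text
26.6167 [0.654  0.009  0.0463] yaw -5.47 f [-9.1 -0.4 27.6] m [-0.15  1.84 -0.04] 0.004164305179615075 14.20453139115125 [-9. 45. 85. -0. 50. 87.]
rel foot, stand axes mm [-1.  -0.1]
```

The corner holds at 46.3 mm with 28 N on it, and no longer rocks. I'll let go now.

{"fn": "move_arm", "kwargs": {"increments": [{"xyz": [0, 0, -3], "roll": 0, "grip": 0}, {"xyz": [0, 0, -5], "roll": 0, "grip": 0}, {"xyz": [0, 0, -20], "roll": 0, "grip": 0}, {"xyz": [0, 0, -40], "roll": 0, "grip": 0}, {"xyz": [0, 0, -40], "roll": 0, "grip": 0}]}}

```text
time_s: 27.03
position: [0.653, 0.0095, 0.1479]
tcp_rot: [[0.995, -0.096, -0.005], [-0.096, -0.995, 0.001], [-0.006, -0.0, -1.0]]
force: [0.8, -0.7, 0.5]
opening: 0.008
grasp_force: 0.0
```

{"fn": "move_arm", "kwargs": {"increments": [{"xyz": [-40, 0, 0], "roll": 0, "grip": 0}, {"xyz": [-40, 0, 0], "roll": 0, "grip": 0}, {"xyz": [-40, 0, 0], "roll": 0, "grip": 0}, {"xyz": [0, 0, 0], "roll": 0, "grip": 0}, {"xyz": [0, 0, 0], "roll": 0, "grip": 0}]}}

```text
time_s: 27.45
position: [0.5311, 0.0218, 0.1484]
tcp_rot: [[0.995, -0.096, -0.005], [-0.096, -0.995, 0.001], [-0.005, -0.0, -1.0]]
force: [1.5, -0.5, 0.7]
opening: 0.005
grasp_force: 0.0
```

```bash
python3 st.py; python3 pk.py
```

```text
27.45 [0.5311 0.0218 0.1484] yaw -5.5 f [ 1.5 -0.5  0.7] m [-0.02  0.13  0.02] 0.005454018159081315 0.0 [-10.  29.  99.   0.  52.  86.]
rel foot, stand axes mm [-124.6    0.8]
side 0.56 194 stand-rel 2% [-74.5 -29. ] 98% [-9.6 22.4] z [0.0096 0.0156 0.0183]
side 0.46 78 stand-rel 2% [-74.4 -28.9] 98% [ 65.8 -20.7] z [0.0008 0.0051 0.0095]
side 0.25 548 stand-rel 2% [-20.9 341.1] 98% [ 46.2 405.9] z [0.0051 0.0571 0.0914]
```

View pics/last.png

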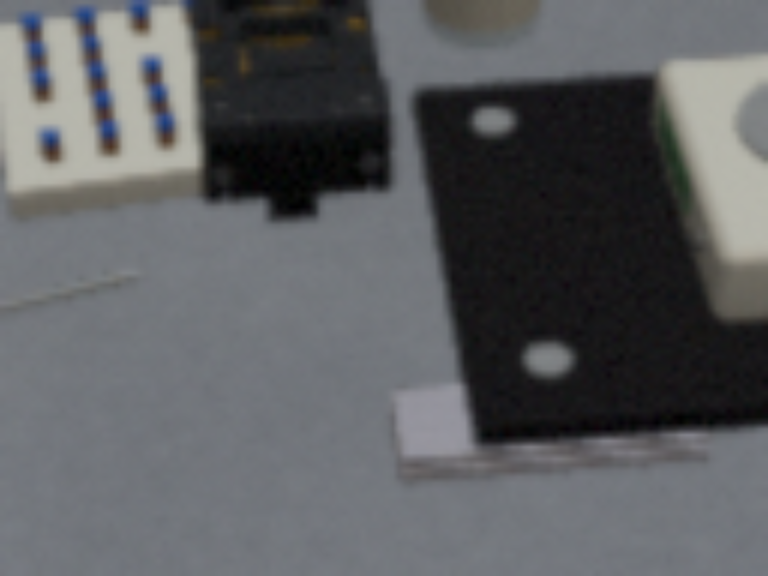

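The picture shows both plates flush, flat and centred under the foot, with near ends at px (400, 430-475), and the arm clear of everything.

```bash
python3 -c "
from rig import bot; print(bot.hand_in())"
```

```text
the job is handed in; nothing more can be done
None
```

Both levelling plates are stacked flat and centred under the short foot; the stand held steady under a 28 N press there, the arm is clear of everything, and the job is handed in.

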